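# Pin the cylinder rod to the pusher carriage

## Task

Couple the pneumatic cylinder to the pusher carriage: bring the rod eye between the two ears of the blue yoke so that the holes line up, then push the red-headed pin, which is already started in one ear, through ear, eye and far ear until its head sits home on the brass bush. Then push the coupled carriage, with the rod following, back towards the cylinder until it stops, and leave the tools and other things lying around undisturbed.

Things in the scene. Friction and masses are not known exactly. Their poses are not given: they have to be found in the camera images.
- station: fixed aluminium plate 170 x 465 x 15 mm carrying a pneumatic cylinder, guide rail and carriage. Origin on the table, below the rod eye's place with the rod fully in. y: cylinder axis, rod comes out towards +y; x: pin direction; z up. All bores, rod and pin lie 85 mm above the table. Plate y -300 to 165, x -85 to 85 mm; cylinder y -295 to -73 mm, 54 mm wide, 130 mm tall with its plugs
- rod_eye (a point): centre of the bore of the rod eye on the end of the cylinder rod: a round steel eye 34 mm across, 14 mm thick (along x), with a 13 mm bore along x; axes as the station's. It moves with the rod only
- coupler (a point): centre of the dark steel coupler on the rod, 52 mm behind the eye (towards -y): 25 mm wide between flat sides (x), 28 mm high, 40 mm long (y); can be pinched from above or pushed from behind. Behind it the bare rod, 16 mm thick, before it a 17 mm neck. All under it is lower than 55 mm above the table. Axes as the station's
- yoke (a point): point on the axis of the blue yoke's holes, half-way between its two ears; axes as the station's. Ears 16 mm thick (x), 34 mm long (y), tops 111 mm above the table, inner faces at x = -9 and +9 mm, holes 13 mm, slot open to -y, +y and up. The +x ear has a brass bush, 22 mm across, face at x = +37 mm; the other ear's outer face is at x = -25 mm. Stands on the carriage
- pin_head (a point): crown of the red domed pin head (22 mm across, 10 mm thick). Loose level steel pin, 75 g, 12 mm thick, 72 mm under the head, oiled, started in the bush of the +x ear, sagging up to 3 mm at the head. Its x axis runs from nose to head, along the station's +x. Fully home this point is 47 mm from point yoke; push it towards -x
- pin_nose (a point): tip of the pin's nose, 82 mm from pin_head. The last 10 mm taper to a 5 mm tip, which centres itself in an eye up to about 3 mm out of line and draws the rod into line. At the start it is just short of the gap between the ears (x = +10 to +13 mm from point yoke), fully home at x = -35 mm, 10 mm out of the far ear
- pusher (a point): centre of the outer (+y) face of the upright pusher plate at the carriage's end away from the cylinder, 50 mm beyond point yoke, 85 mm above the table; plate 90 mm wide (x), top edge 115 mm, lower edge 49 mm above the table. Push here towards -y to move the carriage. Axes as the station's
- rod (a joint): how far the cylinder rod is out, in m, 0 is fully in (at the stop it can read down to -0.003), up to 0.1; it slides along the station's y with about 3 N of seal friction and stays where it is left
- carriage (a joint): how far the carriage is from its stop at the cylinder, in m, 0 (against the stop) to 0.1; it slides along the station's y with about 3 N of friction and stays where it is left. Eye and yoke are in line when the two joints read the same
- brick: bystander: white and grey programmable controller, 72 x 112 x 45 mm, loose on the table; origin under its centre
- oiler: bystander: small yellow oil jar with red cap, 40 mm across, 85 mm tall, standing loose; origin under its centre
- driver: bystander: screwdriver with orange handle lying loose; origin under it
- spanner: bystander: steel spanner lying loose; origin under it
There are look-alikes about, which are no part of the job. Of the things like the part that bears pin_head, leave any that is orange or purple; of the rest the smaller one is meant.

How it is judged:
By the outcome, as a careful person would: the job done as asked, in the order asked, and still so for the second after the job is handed in, with the robot touching nothing.
It also fails if it takes over 56 s, if anything falls off the work surface, if the arm or the gripper's body presses on something with over 40 N, if the wrist force passes 120 N, or if a joint passes its speed limit or range.

## Robot

A 6-joint arm with a two-finger parallel gripper is mounted at the origin on the work surface. World frame = base frame: x ahead of the robot, y to its left, z up, the work surface at z = 0. Lengths are in m, angles in rad, forces in N, time in s.
With the tool pointing down it reaches from about 0.4 to 0.925 m from the base axis. Payload 3.4 kg.
Tool frame: the origin (TCP) lies at the very end of the fingers, on their centre line; the grasp point (between the pads) lies 19 mm behind it; z points along the fingers, y is the line along which they close (so a half turn about z gives the same grasp; the last joint's range is limited). The gripper opens to 85 mm and grips with 20 to 120 N. Pads are 22 mm wide; open, the fingers measure 114 mm over their backs; the gripper's body (76 mm by 85 mm) begins 54 mm behind the grasp point. The pads swing forward as they close: fully open they stand 13 mm farther back than shut.
Start: joints at [-1.208, 0.307, 1.506, -0, 1.328, -0.073], TCP at [0.243, -0.521, 0.231] pointing down, gripper open.
Joint ranges: [-3.12, 3.12], [-1.05, 2.28], [0.14, 2.33], [-1.42, 4.57], [0.1, 2.73], [-2.68, 2.68]. Speed limits (rad/s): [2.57, 2.57, 3.14, 3.14, 3.14, 3.14].

## Interface

Orientations are given as a unit quaternion [w, x, y, z].
In Python, from bench import bot gives the robot as it stands.
- The arm moves only by the tool move_arm, never from a script. Its argument "motion" is a list of rows, each a list of 3 entries, a list of its own where there are three numbers: the opening, from 0 (shut) to 1 (fully open), then the shift along the tool's x, y, z in m, then the turn about the tool's z in rad. A call has exactly 5 rows; each row is the pose to reach, as a shift and turn from the pose commanded when the call began, along the tool's axes at that moment; what a row does not reach only later rows make up. A row lasts 1/8 s, in which the tool goes at most 62.5 mm and 10.7 degrees, less where a joint would pass 70% of its speed; a pose out of reach is approached as far as the arm can. A call with a gripper value outside its range is refused whole. The fingers move at their own pace and stop on an object; "force" is the grip in N (left out, the last holds). Time passes only in rows, so rows that repeat a pose let the fingers close, or fill a call up. It gives the time, the measured TCP pose, the force, the opening and the grip force at its end, in the units of the state.
- bot.get_state(): the state, without advancing time (a new reading comes with each control period).
- bot.snapshot(name): name is "scene" or "top" or "wrist"; returns (picture, depth): 480x640x3 uint8, red, green, blue; 480x640 float32, m along the optical axis (not along the pixel's ray), 0 where there is no reading.
- bot.get_calibration(name): a dict with "fx", "fy", "cx", "cy" (pixels), "view" (4x4, takes a point from world to camera coordinates). Camera axes: x right, y down, z forward; pixel columns grow to the right and rows downward; lengths in m; the calibration is good to about 2 mm. A picture is of the moment at which its call begins: read the wrist's pose just before it. get_calibration takes no time and is no camera call; for the wrist camera it gives the pose at the moment of the call.
- bot.finish_job(): hands the job in; it is judged then, once.
Trained networks look in the newest picture that a camera, given by its name, has taken for a name from the list of things; names that differ only in an ending like _2 or _b are one class to them, and where a whole thing is asked for, a point or a joint stands for the part that bears it (a point fixed in the world has none). Each returns a list of dicts, best first, with "confidence" (0 to 1); they miss things now and then, are a little off and sometimes report something else, mostly with a low value. They report only what shows in the picture. A call takes as long as a camera call. They do not tell look-alikes from the thing itself.
- bot.recognise(query, camera): "xy" ([column, row] in pixels, amid what is visible of it).
- bot.trace(query, camera): "mask" (480x640 bool, what is visible of it) and "xy" ([column, row] in pixels, amid what is visible of it).
The state is a dict: "time": time; "joints": joint angles; "dq": joint speeds; "tau": joint torques, N m; "tcp_pos": TCP position; "eef_rot": TCP orientation; "ft_force": force on the tool from outside, world axes, zero at the start; "moment": the same for the moment, N m; "finger_gap": opening from 0.0 (shut) to 1.0 (fully open); "gripper_force": force on a finger pad.
Only numpy, scipy, OpenCV 4.12 (cv2) and the standard library are available. Lean on these libraries where they do the work, as an engineer would, in place of code of your own. Each camera call takes 0.05 s, during which the arm holds its last target. There are 200 camera calls.

## Working session

There is one attempt and no reset: what is moved stays moved. The work goes in short steps, Python scripts to look and compute and a tool call to move; the robot and the scene stay as the last step left them, time stands still between calls to the robot, and variables do not carry over. Pictures are saved under pics/ and viewed, at most 10 in all, crops included, and the job is handed in when it is done.

Besides the shell and the picture viewer there is one more tool, called after "Request:" in YAML: its name, and indented under it one key for each argument. move_arm: Moves the arm, as the interface text tells. Its arguments: {"type":"object","properties":{"motion":{"type":"array","items":{"type":"array"}},"force":{"type":"number"}},"required":["motion"]}

```bash
mkdir -p pics; ls; cat > h.py <<'E'
import numpy as np,cv2
from bench import bot
def P(name,px,depth,r=2):
    c=bot.get_calibration(name);u,v=int(round(px[0])),int(round(px[1]))
    w=depth[max(0,v-r):v+r+1,max(0,u-r):u+r+1];w=w[w>0]
    if len(w)==0:return None
    d=np.median(w)
    p=np.array([(px[0]-c['cx'])/c['fx']*d,(px[1]-c['cy'])/c['fy']*d,d,1])
    return (np.linalg.inv(c['view'])@p)[:3]
def proj(name,p):
    c=bot.get_calibration(name);q=c['view']@np.append(p,1);return np.array([q[0]/q[2]*c['fx']+c['cx'],q[1]/q[2]*c['fy']+c['cy']])
E
python3 - <<'E'
from h import *
np.set_printoptions(precision=4,suppress=True)
print(bot.get_state())
for n in ['scene','top']:
    im,d=bot.snapshot(n);cv2.imwrite(f'pics/{n}0.png',im[:,:,::-1]);np.savez(f'{n}0.npz',im=im,d=d)
    for q in ['rod_eye','coupler','yoke','pin_head','pin_nose','pusher','station','brick','oiler','driver','spanner']:
        for r in bot.recognise(q,n)[:4]: print(n,q,np.round(r['xy']),round(r['confidence'],2),P(n,r['xy'],d))
E
```

```text
pics
{'time': 0.0, 'joints': array([-1.2085,  0.3076,  1.5077,  0.    ,  1.3284, -0.0735]), 'dq': array([ 0.0017,  0.0003, -0.0015, -0.0002, -0.0017, -0.    ]), 'tau': array([ -0.0008, -45.7554, -25.1912,  -0.0001,   0.0133,   0.    ]), 'tcp_pos': array([ 0.2425, -0.5206,  0.2304]), 'eef_rot': array([-0.001 ,  0.9763,  0.2162, -0.0001]), 'ft_force': array([-0.7573, -0.1104,  0.4705]), 'moment': array([-0.0198,  0.0297,  0.0433]), 'gripper_force': 0.0, 'finger_gap': 0.9985932556794654}
scene rod_eye [238. 243.] 0.62 [ 0.494  -0.1175  0.0986]
scene coupler [239. 243.] 0.84 [ 0.4951 -0.1154  0.0991]
scene yoke [265. 221.] 0.72 [ 0.4911 -0.0475  0.0983]
scene pin_head [280. 433.] 0.84 [ 0.7614 -0.2874  0.014 ]
scene pin_head [400. 279.] 0.72 [0.721  0.0742 0.0118]
scene pin_head [374. 221.] 0.69 [0.5946 0.1535 0.0132]
scene pin_head [284. 236.] 0.56 [ 0.51   -0.0188  0.0485]
scene pin_nose [376. 225.] 0.9 [0.6009 0.1532 0.0085]
scene pin_nose [282. 429.] 0.89 [ 0.759  -0.2806  0.0136]
scene pin_nose [290. 234.] 0.75 [ 0.5369 -0.0308  0.084 ]
scene pin_nose [400. 278.] 0.53 [0.7201 0.0761
[... 881 characters left out ...]
]
top pin_nose [256. 243.] 0.68 [0.5888 0.1566 0.0175]
top pin_nose [340. 263.] 0.65 [ 0.5381 -0.0229  0.0852]
top pin_nose [291. 185.] 0.62 [0.7191 0.0834 0.0136]
top pin_nose [456. 173.] 0.57 [ 0.7558 -0.2827  0.0018]
top pusher [385. 287.] 0.61 [ 0.4906 -0.1125  0.0988]
top pusher [346. 303.] 0.58 [ 0.4597 -0.0366  0.0585]
top station [411. 288.] 0.63 [ 0.4933 -0.1711  0.0466]
top brick [390. 290.] 0.74 [ 0.4845 -0.1219  0.0983]
top brick [229. 316.] 0.67 [0.4317 0.2037 0.0448]
top oiler [385. 222.] 0.85 [ 0.6244 -0.1148  0.086 ]
top oiler [348. 305.] 0.41 [ 0.4546 -0.0388  0.1093]
top driver [416. 356.] 0.94 [ 0.3547 -0.1832  0.025 ]
top spanner [457. 220.] 0.78 [ 0.6475 -0.2806  0.0061]
```

View pics/top0.png

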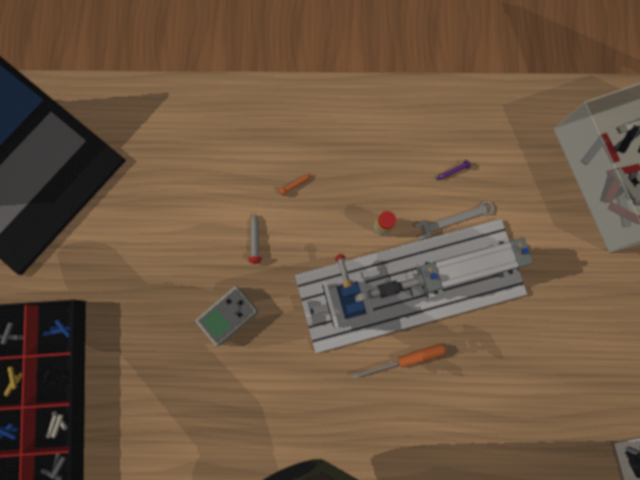

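View pics/scene0.png

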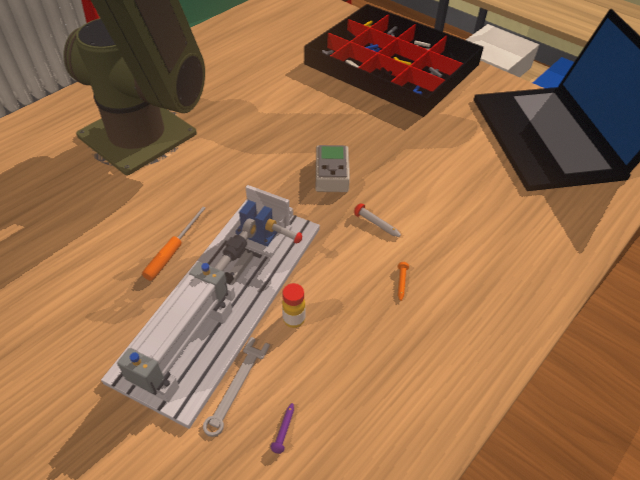

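The top picture shows the pin already started in the yoke at (340,258). Its look-alikes are a larger loose red pin at (254,258), an orange one at (296,184) and a purple one at (466,165). I choose the started red one. Next I'll measure the station's frame and check that choice in a crop.

```bash
cat >> h.py <<'E'
def cloud(name,d):
    c=bot.get_calibration(name);v,u=np.mgrid[:480,:640]
    p=np.stack([(u-c['cx'])/c['fx']*d,(v-c['cy'])/c['fy']*d,d],-1)
    V=np.linalg.inv(c['view']);q=p@V[:3,:3].T+V[:3,3];q[d<=0]=np.nan;return q
E
python3 - <<'E'
from h import *
np.set_printoptions(precision=4,suppress=True)
z=np.load('top0.npz');im,d=z['im'],z['d'];q=cloud('top',d)
roi=np.zeros((480,640),bool);roi[210:360,285:545]=1
m=roi&(q[...,2]>.010)&(q[...,2]<.022)
k,l,s,c=cv2.connectedComponentsWithStats(m.astype(np.uint8));i=1+np.argmax(s[1:,4])
# include everything higher attached
m2=roi&(q[...,2]>.010);k,l,s,c=cv2.connectedComponentsWithStats(m2.astype(np.uint8));i=1+np.argmax(s[1:,4]);mm=l==i
print('bbox',s[i])
r=cv2.minAreaRect(q[m&mm][:,:2].astype(np.float32)*1000);print('plate',r,cv2.boxPoints(r))
a=cv2.boxPoints(r)
# station axes
e=[a[(j+1)%4]-a[j] for j in range(4)];y=max(e,key=lambda t:np.linalg.norm(t)*(1 if t[1]>0 else -1));y=y/np.linalg.norm(y);x=np.array([y[1],-y[0]])
C=np.array(r[0]);O=C-y*(-67.5);print('x',x,'y',y,'O',O,'yaw',np.degrees(np.arctan2(x[1],x[0])))
S=np.stack([(q[...,:2]*1000-O)@x,(q[...,:2]*1000-O)@y,q[...,2]*1000],-1)
hsv=cv2.cvtColor(im,cv2.COLOR_RGB2HSV);H=hsv[...,0];sat=hsv[...,1]
near=(np.abs(S[...,0])<110)&(S[...,1]>-310)&(S[...,1]<200)
b=near&(H>100)&(H<128)&(sat>90)&(S[...,2]>100)&(S[...,1]>-20);print('yoke top',b.sum(),np.percentile(S[b],[2,50,98],axis=0))
rd=near&((H<8)|(H>172))&(sat>130)&(S[...,2]>60)&(S[...,2]<105);print('head',rd.sum(),np.percentile(S[rd],[2,50,98],axis=0))
hi=near&(S[...,2]>108)&(S[...,2]<120)&(S[...,1]>40);print('pusher top',hi.sum(),np.percentile(S[hi],[2,50,98],axis=0))
ax=near&(np.abs(S[...,0])<4)&(S[...,1]>-90)&(S[...,1]<100)
o=np.argsort(S[ax][:,1]);print(S[ax][o][:,1:].round(0)[::3].tolist())
cy=near&(S[...,2]>60)&(S[...,1]<-60);print('cyl',np.percentile(S[cy],[1,50,99],axis=0))
np.savez('st.npz',O=O,x=x,y=y)
cr=cv2.resize(im[235:335,290:450,::-1],(800,500),interpolation=cv2.INTER_CUBIC);cv2.imwrite('pics/crop1.png',cr)
E
```

```text
bbox [  295   219   238   134 17749]
plate ((503.00830078125, -174.36862182617188), (170.2294464111328, 465.06072998046875), 16.06306266784668) [[ 356.8766   25.5324]
 [ 485.5567 -421.3713]
 [ 649.14   -374.2696]
 [ 520.46     72.6341]]
x [0.961  0.2767] y [-0.2767  0.961 ] O [ 484.3314 -109.504 ] yaw 16.06306
yoke top 293 [[-24.5511  48.8665 106.9726]
 [ -9.4323  65.1738 110.7807]
 [ 23.8407  81.7867 114.3363]]
head 33 [[85.1345 56.9636 80.2319]
 [88.484  66.6059 85.6707]
 [93.7014 74.2866 91.2553]]
pusher top 514 [[-40.3425  49.3144 108.3665]
 [ -1.0647  79.1491 112.0551]
 [ 40.7025 114.3577 117.3254]]
[[-90.0, 111.0], [-89.0, 113.0], [-89.0, 118.0], [-88.0, 111.0], [-87.0, 109.0], [-85.0, 113.0], [-83.0, 115.0], [-82.0, 114.0], [-81.0, 109.0], [-81.0, 102.0], [-80.0, 103.0], [-79.0, 99.0], [-78.0, 100.0], [-77.0, 97.0], [-75.0, 97.0], [-74.0, 98.0], [-73.0, 95.0], [-72.0, 93.0], [-70.0, 93.0], [-69.0, 92.0], [-67.0, 89.0], [-66.0, 87.0], [-64.0, 92.0], [-62.0, 91.0], [-61.0, 91.0], [-59.0, 95.0], [-58.0, 93.0], [-57.0, 90.0], [-55.0, 93.0], [-54.0, 93.0], [-52.0, 94.0], [-50.0, 93
[... 874 characters left out ...]
0], [40.0, 101.0], [41.0, 101.0], [43.0, 103.0], [44.0, 98.0], [45.0, 102.0], [47.0, 101.0], [48.0, 99.0], [49.0, 97.0], [51.0, 93.0], [52.0, 97.0], [54.0, 95.0], [55.0, 96.0], [57.0, 95.0], [57.0, 91.0], [58.0, 89.0], [59.0, 60.0], [61.0, 58.0], [62.0, 59.0], [63.0, 59.0], [65.0, 56.0], [67.0, 56.0], [68.0, 57.0], [70.0, 62.0], [72.0, 61.0], [73.0, 58.0], [74.0, 56.0], [76.0, 56.0], [77.0, 58.0], [79.0, 60.0], [81.0, 59.0], [82.0, 60.0], [84.0, 59.0], [85.0, 57.0], [87.0, 61.0], [88.0, 45.0], [90.0, 52.0], [91.0, 48.0], [93.0, 50.0], [94.0, 46.0], [96.0, 50.0], [97.0, 52.0], [99.0, 48.0]]
cyl [[ -25.8244 -290.6632   70.898 ]
 [  -0.584  -180.3089  109.3356]
 [  25.4784  -67.3023  129.5218]]
```

View pics/crop1.png

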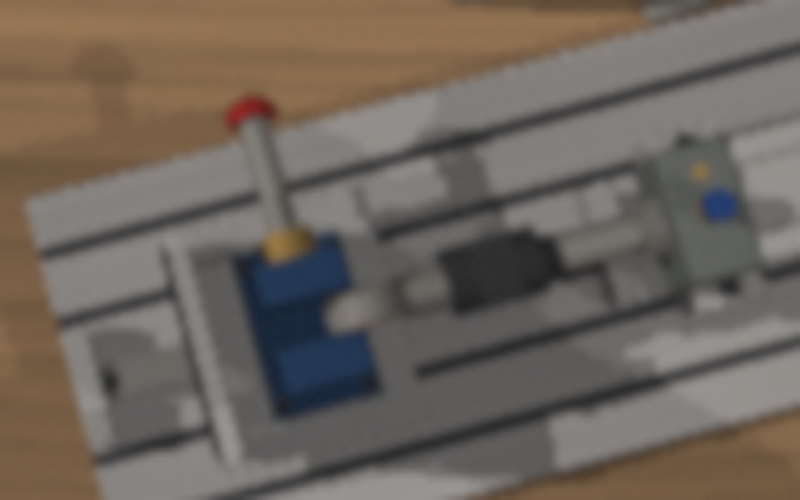

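The crop confirms the pin: its red head is at (250,110), the brass bush at (290,245), and the eye at (360,305) is partly in the slot. Carriage ≈ 65 mm, rod ≈ 41 mm. I start moving over the coupler.

Request:
move_arm:
  motion:
    - [1,[0.045,-0.03,0],-0.16]
    - [1,[0.09,-0.06,0],-0.32]
    - [1,[0.135,-0.09,0],-0.48]
    - [1,[0.18,-0.12,0],-0.64]
    - [1,[0.225,-0.15,0],-0.8]

```text
time: 1.82
tcp_pos: [0.3841, -0.2889, 0.2315]
eef_rot: [0.0, 0.814, 0.581, 0.0]
ft_force: [0.4, -0.8, 0.1]
finger_gap: 0.997
gripper_force: 0.0
```

```bash
cat >> h.py <<'E'
from scipy.spatial.transform import Rotation as R
def rel(tx,ty,tz):
    """shift (mm) in tool axes to station point (mm), turn to station axes"""
    s=np.load('st.npz');st=bot.get_state();w,x,y,zq=st['eef_rot'];M=R.from_quat([x,y,zq,w]).as_matrix()
    t=np.append(s['O']+s['x']*tx+s['y']*ty,tz);p=st['tcp_pos']*1000
    yaw=np.arctan2(M[1,0],M[0,0]);want=np.arctan2(s['y'][1],s['y'][0])
    d=p[:2]-s['O'];print('t',round(st['time'],2),'tcp station',np.round([d@s['x'],d@s['y'],p[2]],1),'shift',np.round(M.T@(t-p),1),'turn',round(-(want-yaw),4),'tilt',np.round(M[:,2],3),'F',np.round([st['ft_force'][:2]@s['x'],st['ft_force'][:2]@s['y'],st['ft_force'][2]],1),'gap',round(st['finger_gap'],3),'gf',round(st['gripper_force'],1))
E
python3 -c "
from h import *
rel(0,-11,160)"
```

```text
t 1.82 tcp station [-145.9 -144.7  231.5] shift [193.2  42.9  71.5] turn -0.6105 tilt [ 0.001 -0.    -1.   ] F [ 0.2 -0.9  0.1] gap 0.997 gf 0.0
```

Request:
move_arm:
  motion:
    - [1,[0.04,0.009,0.0],-0.13]
    - [1,[0.085,0.019,0.01],-0.26]
    - [1,[0.13,0.029,0.03],-0.4]
    - [1,[0.17,0.038,0.05],-0.54]
    - [1,[0.193,0.043,0.07],-0.61]

```text
time: 2.45
tcp_pos: [0.4885, -0.1205, 0.161]
eef_rot: [0.0, 0.602, 0.799, 0.0]
ft_force: [-0.5, -0.6, -0.3]
finger_gap: 0.998
gripper_force: 0.0
```

```bash
python3 -c "
from h import *
rel(0,-11,67)
im,d=bot.snapshot('wrist');cv2.imwrite('pics/w1.png',im[:,:,::-1])
for q in ['coupler','yoke','rod_eye']:
    for r in bot.recognise(q,'wrist')[:2]:
        p=P('wrist',r['xy'],d);s=np.load('st.npz');e=p[:2]*1000-s['O'];print(q,np.round(r['xy']),r['confidence'],e@s['x'],e@s['y'],p[2])
"
```

```text
t 2.45 tcp station [  1.  -11.7 161. ] shift [ 0.7 -1.1 94. ] turn -0.0007 tilt [ 0.001 -0.    -1.   ] F [-0.6 -0.4 -0.3] gap 0.998 gf 0.0
coupler [322. 236.] 0.65 0.3813764834739414 0.07842518984403751 0.09619853251177388
coupler [151. 240.] 0.59 -145.71701261132773 -25.130064522989116 0.02236217837825577
yoke [321.  90.] 0.7 -0.4747129594127225 89.2701932215454 0.04762335354769376
yoke [322. 235.] 0.2 -0.126610283756229 -0.39045841512835544 0.0969788006182068
rod_eye [318. 181.] 0.73 -2.3937714382402135 31.91260981215058 0.09930009284278077
rod_eye [324. 232.] 0.65 1.1372394893062725 0.23347400144430686 0.09769895264494316
```

View pics/w1.png

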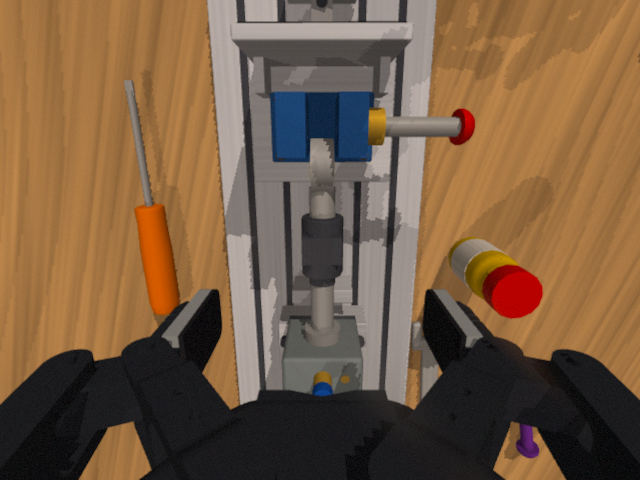

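The wrist view shows the yoke ears at (290,127) and (355,127), the coupler at (322,246) and the pin head at (463,126). I'll refine the y positions from this depth image.

```bash
python3 -c "
from h import *
np.set_printoptions(precision=1,suppress=True)
s=np.load('st.npz')
im,d=bot.snapshot('wrist');q=cloud('wrist',d)*1000
S=np.stack([(q[...,:2]-s['O'])@s['x'],(q[...,:2]-s['O'])@s['y'],q[...,2]],-1)
hsv=cv2.cvtColor(im,cv2.COLOR_RGB2HSV)
box=np.zeros((480,640),bool);box[195:295,302:342]=1
m=box&(im.max(-1)<75)&(S[...,2]>88);print('coupler',m.sum(),np.percentile(S[m],[2,50,98],axis=0))
b=(hsv[...,0]>100)&(hsv[...,0]<128)&(hsv[...,1]>90)&(S[...,2]>105);b[200:]=0;print('yoke',np.percentile(S[b],[2,50,98],axis=0))
rd=(hsv[...,1]>130)&((hsv[...,0]<8)|(hsv[...,0]>172))&(S[...,2]>60);rd[180:]=0;print('head',np.percentile(S[rd],[2,50,98],axis=0))
p=S[...,2]>111;p[90:]=0;p[:,:235]=0;p[:,410:]=0;print('pusher',np.percentile(S[p],[2,50,98],axis=0))
e=(np.abs(S[...,0])<5)&(S[...,2]>80);e[215:]=0;e[:110]=0
print('eye front',np.percentile(S[e],[0,1,50,99,100],axis=0))
"
```

```text
coupler 2403 [[-10.6 -37.1  89.7]
 [  0.8 -10.6  97.8]
 [ 12.2   8.3  99.7]]
yoke [[-22.6  48.  108.8]
 [ 10.7  64.8 110.3]
 [ 26.   80.2 111.7]]
head [[85.5 54.2 74.2]
 [87.8 64.1 85.8]
 [94.3 73.6 89.5]]
pusher [[-40.5 104.  111.7]
 [  0.8 107.6 114.1]
 [ 42.1 111.9 115.7]]
eye front [[ -5.    9.2  86.6]
 [ -4.8   9.9  88.2]
 [ -0.1  35.6  96.8]
 [  4.7  57.1 102.3]
 [  4.8  57.2 102.9]]
```

Request:
move_arm:
  motion:
    - [1,[0,0,0.03],0]
    - [1,[0,0,0.06],0]
    - [1,[0,0,0.08],0]
    - [1,[0,0,0.094],0]
    - [1,[0,0,0.094],0]

```text
time: 3.32
tcp_pos: [0.487, -0.1228, 0.0671]
eef_rot: [-0.0, 0.604, 0.797, -0.0]
ft_force: [0.0, 0.6, 0.2]
finger_gap: 0.997
gripper_force: 0.0
```

Request:
move_arm:
  force: 30
  motion:
    - [0.2,[0,0,0],0]
    - [0.2,[0,0,0],0]
    - [0.2,[0,0,0],0]
    - [0.2,[0,0,0],0]
    - [0.2,[0,0,0],0]

```text
time: 3.95
tcp_pos: [0.4892, -0.1222, 0.0682]
eef_rot: [0.002, 0.603, 0.797, 0.001]
ft_force: [4.1, 2.9, 5.6]
finger_gap: 0.286
gripper_force: 35.7
```

Request:
move_arm:
  motion:
    - [0.2,[0.006,0,0],0]
    - [0.2,[0.012,0,0],0]
    - [0.2,[0.018,0,0],0]
    - [0.2,[0.024,0,0],0]
    - [0.2,[0.024,0,0],0]

```text
time: 4.58
tcp_pos: [0.4824, -0.099, 0.0681]
eef_rot: [0.002, 0.603, 0.797, 0.001]
ft_force: [4.5, 0.7, 7.4]
finger_gap: 0.282
gripper_force: 35.9
```

```bash
cat > m.py <<'E'
from h import *
np.set_printoptions(precision=1,suppress=True)
rel(0,13,67)
s=np.load('st.npz')
for n in ['wrist','top']:
    im,d=bot.snapshot(n);q=cloud(n,d)*1000
    S=np.stack([(q[...,:2]-s['O'])@s['x'],(q[...,:2]-s['O'])@s['y'],q[...,2]],-1)
    near=(np.abs(S[...,0])<110)&(S[...,1]>-20)&(S[...,1]<140)
    hsv=cv2.cvtColor(im,cv2.COLOR_RGB2HSV);H=hsv[...,0]
    b=near&(H>100)&(H<128)&(hsv[...,1]>90)&(S[...,2]>105)&(S[...,2]<116)
    if b.sum():print(n,'yoke',b.sum(),np.percentile(S[b],[2,50,98],axis=0))
    e=near&(np.abs(S[...,0]-.8)<4)&(S[...,2]>80)&(S[...,2]<104)
    if e.sum():print('eye',e.sum(),np.percentile(S[e],[1,50,98,100],axis=0))
    rd=near&(S[...,0]>30)&(hsv[...,1]>130)&((H<8)|(H>172))&(S[...,2]>60)
    if rd.sum():print('head',np.percentile(S[rd],[2,50,98],axis=0))
    cv2.imwrite(f'pics/{n}_last.png',im[:,:,::-1])
E
python3 m.py
```

```text
t 4.58 tcp station [ 1.1 10.7 68.1] shift [ 2.3 -1.1  1.1] turn -0.0049 tilt [ 0. -0. -1.] F [ 4.5 -0.5  7.4] gap 0.282 gf 35.9
wrist yoke 12705 [[-22.5  48.6 108.2]
 [ 10.5  66.  109.9]
 [ 25.9  81.2 111.1]]
eye 6200 [[ -3.1 -18.6  84.9]
 [  0.8  43.4  97.4]
 [  4.7 104.8 101.5]
 [  4.8 105.2 104. ]]
head [[ 61.7  23.3  72.4]
 [ 86.9  65.8  84.9]
 [ 93.   74.9 151. ]]
top yoke 90 [[-15.1  61.5 106.7]
 [ 16.   73.6 110.7]
 [ 23.7  82.  113.5]]
eye 28 [[ -2.7  67.8  87.8]
 [  1.3  75.4  97.8]
 [  4.6  81.7 102. ]
 [  4.7  81.9 102.1]]
head [[85.5 58.  81.3]
 [88.6 66.7 86.7]
 [93.5 74.4 92.1]]
```

```bash
python3 -c "
import cv2
a=cv2.imread('pics/wrist_last.png');cv2.imwrite('pics/w2c.png',cv2.resize(a[60:240,220:480],(780,540),interpolation=cv2.INTER_CUBIC))"
```

```text
(no output)
```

View pics/w2c.png

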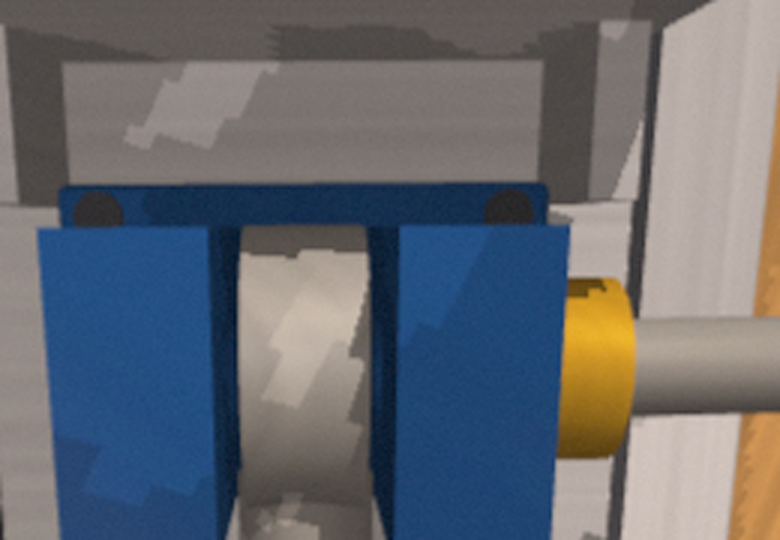

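The crop shows the eye between the ears, its front edge (row 225) level with the ears' front edge (row 228). Next I solve for the true offset, allowing for the difference in height.

```bash
python3 -c "
from h import *
from scipy.optimize import brentq
s=np.load('st.npz')
W=lambda x,y,z:np.append(s['O']+s['x']*x+s['y']*y,z)/1000
t=np.linspace(0,2*np.pi,721)
sil=lambda yc:min(proj('wrist',W(1,yc+17*np.cos(a),85+17*np.sin(a)))[1] for a in t)
ear=lambda y:proj('wrist',W(1,y+17,111))[1]
for r in (134,135,136): print(r,'eye',brentq(lambda y:sil(y)-r,40,90),'yoke',brentq(lambda y:ear(y)-r,40,90))
bush=lambda y:sum(proj('wrist',W(38,y+k*6,85))[1] for k in(1,-1))/2
for n in (181.5,182): print('pin',brentq(lambda y:bush(y)-n,40,90))
c=bot.get_calibration('wrist');print(np.linalg.inv(c['view'])[:3,3])
"
```

```text
Traceback (most recent call last):
  File "h.py", line 11, in proj
    c=bot.get_calibration(name);q=c['view']@np.append(p,1);return np.array([q[0]/q[2]*c['fx']+c['cx'],q[1]/q[2]*c['fy']+c['cy']])
ValueError: time passes only in moves, steps and waits
```

```bash
cat > al.py <<'E'
import h
from h import *
from scipy.optimize import brentq
s=np.load('st.npz');c=bot.get_calibration('wrist')
def row(x,y,z):
    q=c['view']@np.append(np.append(s['O']+s['x']*x+s['y']*y,z)/1000,1);return q[1]/q[2]*c['fy']+c['cy']
t=np.linspace(0,np.pi,181)
sil=lambda yc:min(row(1,yc+17*np.cos(a),85+17*np.sin(a)) for a in t)
for r in (134,135,136): print(r,'eye',brentq(lambda y:sil(y)-r,40,90),'yoke',brentq(lambda y:row(1,y+17,111)-r,40,90))
for n in (181.5,182.5): print('pin',brentq(lambda y:row(38,y,85)-n,40,90))
print(np.linalg.inv(c['view'])[:3,3],bot.get_state()['tcp_pos'])
E
python3 al.py
```

```text
134 eye 65.01028732736583 yoke 64.88296127319377
135 eye 64.67375242109662 yoke 64.61668014526254
136 eye 64.33669312443325 yoke 64.34997940063374
pin 65.23611831665036
pin 64.87285995483404
[ 0.46334666 -0.03084162  0.20955256] [ 0.48241648 -0.0989507   0.06813044]
```

Eye and yoke line up to within 0.5 mm. I release the coupler and lift.

Request:
move_arm:
  motion:
    - [0.6,[0,0,0],0]
    - [0.6,[0,0,0],0]
    - [0.6,[0,0,0],0]
    - [0.6,[0,0,-0.04],0]
    - [0.6,[0,0,-0.09],0]

```text
time: 5.3
tcp_pos: [0.4791, -0.0987, 0.1568]
eef_rot: [-0.002, 0.604, 0.797, -0.001]
ft_force: [0.8, 0.5, -0.0]
finger_gap: 0.6
gripper_force: 0.0
```

```bash
python3 m.py;python3 -c "
from h import *
rel(125,65,160)"
```

```text
t 5.3 tcp station [ -2.   11.8 156.8] shift [ 0.9  2.4 89.8] turn -0.0056 tilt [-0.  0. -1.] F [ 0.9  0.3 -0. ] gap 0.6 gf 0.0
wrist yoke 999 [[-18.6  45.9 109.1]
 [ -6.5  65.1 115.6]
 [ 29.5  78.7 116. ]]
eye 1081 [[ -2.9 -19.1  82.7]
 [  0.8  34.9  99.2]
 [  4.7 102.  103.9]
 [  4.8 102.1 104. ]]
head [[ 56.6  21.8  81.6]
 [ 91.9  61.8  93.2]
 [ 98.6  71.7 218.7]]
top yoke 137 [[-21.3  53.8 107.6]
 [ 15.2  72.1 111.3]
 [ 24.2  81.7 114.1]]
eye 39 [[ -2.9  63.5  86.7]
 [  1.2  73.4  98.4]
 [  4.7  81.6 103. ]
 [  4.7  81.9 103.5]]
head [[ 51.   25.3  80.9]
 [ 87.8  62.5  87.7]
 [ 93.2  73.6 558. ]]
t 5.4 tcp station [  2.5   9.1 161.8] shift [ 56.6 122.2   2.5] turn -0.0056 tilt [ 0.009 -0.003 -1.   ] F [ 0.3 -0.9  0.3] gap 0.601 gf 0.0
```

Request:
move_arm:
  motion:
    - [0,[0.012,0.03,0],0]
    - [0,[0.03,0.06,0],-0.0056]
    - [0,[0.045,0.09,0],-0.0056]
    - [0,[0.056,0.122,0],-0.0056]
    - [0,[0.056,0.122,0],-0.0056]

```text
time: 6.02
tcp_pos: [0.5845, -0.0108, 0.1562]
eef_rot: [-0.0, 0.601, 0.8, 0.0]
ft_force: [0.4, -0.7, -0.7]
finger_gap: -0.001
gripper_force: 0.0
```

Request:
move_arm:
  motion:
    - [0,[0,0,0.03],0]
    - [0,[0,0,0.06],0]
    - [0,[0,0,0.08],0]
    - [0,[0,0,0.094],0]
    - [0,[0,0,0.094],0]

```text
time: 6.65
tcp_pos: [0.5815, -0.0123, 0.062]
eef_rot: [-0.001, 0.601, 0.799, -0.001]
ft_force: [0.1, 0.3, 1.0]
finger_gap: 0.002
gripper_force: 0.0
```

```bash
python3 -c "
from h import *
rel(65,65,66)
for n in ['wrist','scene']:
    im,d=bot.snapshot(n);cv2.imwrite(f'pics/{n}3.png',im[:,:,::-1])
b=cv2.resize(cv2.imread('pics/scene3.png')[180:300,200:360],(640,480));a=cv2.imread('pics/wrist3.png')
cv2.imwrite('pics/c3.png',np.hstack([cv2.resize(a,(400,300)),cv2.resize(b,(400,300))]))
"
```

```text
t 6.65 tcp station [120.2  66.5  62. ] shift [ -1.5 -55.3  -3.8] turn -0.0002 tilt [-0.003  0.    -1.   ] F [0.2 0.3 1. ] gap 0.002 gf 0.0
```

View pics/c3.png

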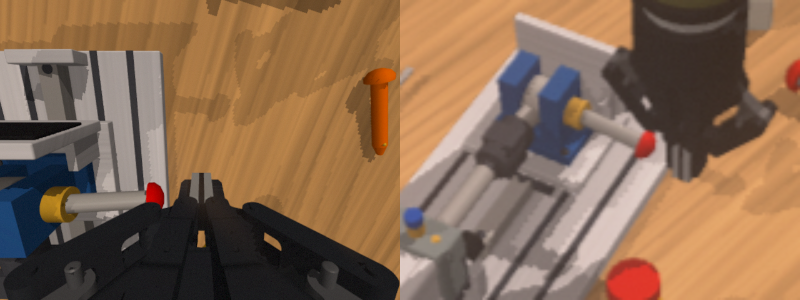

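The wrist view (left half) shows the pin head at (153,193) and the shut fingertips at (200,185). The scene crop (right half) shows the finger knuckles spreading along the pin direction. They might reach the ears, so I'll turn the gripper a quarter so that they spread along y.

```bash
python3 -c "
from h import *
print(bot.get_state()['joints'])"
```

```text
[-9.34924904e-02  4.87937273e-01  1.69374506e+00 -8.55090633e-05
  9.59553649e-01 -3.73738698e-01]
```

Request:
move_arm:
  motion:
    - [0,[0,0.008,0],0.1]
    - [0,[0,0.008,0],0.28]
    - [0,[0,0.008,0],0.46]
    - [0,[0,0.008,0],0.64]
    - [0,[0,0.008,-0.004],0.8]

```text
time: 7.38
tcp_pos: [0.5914, -0.0099, 0.0684]
eef_rot: [0.0, 0.866, 0.499, 0.001]
ft_force: [0.3, 0.5, 0.0]
finger_gap: 0.001
gripper_force: 0.0
```

```bash
python3 -c "
from h import *
print(bot.get_state()['joints'])
rel(115,65,66)"
```

```text
[-8.81818744e-02  4.90268754e-01  1.67207631e+00 -3.92768628e-05
  9.77599359e-01  4.36655685e-01]
t 7.38 tcp station [130.4  66.1  68.4] shift [-11.8  -9.9   2.4] turn -0.8052 tilt [ 0.002 -0.    -1.   ] F [0.5 0.4 0. ] gap 0.001 gf 0.0
```

Request:
move_arm:
  motion:
    - [0,[0,0,0],0.17]
    - [0,[0,0,0],0.34]
    - [0,[0,0,0],0.51]
    - [0,[0,0,0],0.68]
    - [0,[0,0,0.001],0.766]

```text
time: 8.0
tcp_pos: [0.5918, -0.0099, 0.0677]
eef_rot: [0.0, 0.99, 0.141, 0.001]
ft_force: [0.1, -0.1, -0.1]
finger_gap: -0.002
gripper_force: 0.0
```

```bash
python3 -c "
from h import *
rel(65,65,66)"
```

```text
t 8.0 tcp station [130.8  66.   67.7] shift [-65.8   0.8   1.6] turn -1.5692 tilt [ 0.003 -0.    -1.   ] F [ 0.  -0.1 -0.1] gap -0.002 gf 0.0
```

Request:
move_arm:
  motion:
    - [0,[-0.01,0.001,0.001],0]
    - [0,[-0.018,0.001,0.001],0]
    - [0,[-0.024,0.001,0.001],0]
    - [0,[-0.03,0.001,0.001],0]
    - [0,[-0.035,0.001,0.001],0]

```text
time: 8.62
tcp_pos: [0.5629, -0.0205, 0.0671]
eef_rot: [0.001, 0.99, 0.142, 0.006]
ft_force: [11.0, 2.8, 2.8]
finger_gap: -0.001
gripper_force: 5.2
```

```bash
python3 -c "
from h import *
rel(58,65,66)
for n in ['wrist','scene']:
    im,d=bot.snapshot(n);cv2.imwrite(f'pics/{n}4.png',im[:,:,::-1])
b=cv2.resize(cv2.imread('pics/scene4.png')[180:300,200:360],(640,480));a=cv2.imread('pics/wrist4.png')
cv2.imwrite('pics/c4.png',np.hstack([cv2.resize(a,(400,300)),cv2.resize(b,(400,300))]))
"
```

```text
t 8.62 tcp station [100.1  63.8  67.1] shift [-42.1  -1.4   0.7] turn -1.5662 tilt [ 0.011  0.    -1.   ] F [11.4 -0.3  2.8] gap -0.001 gf 5.2
```

View pics/c4.png

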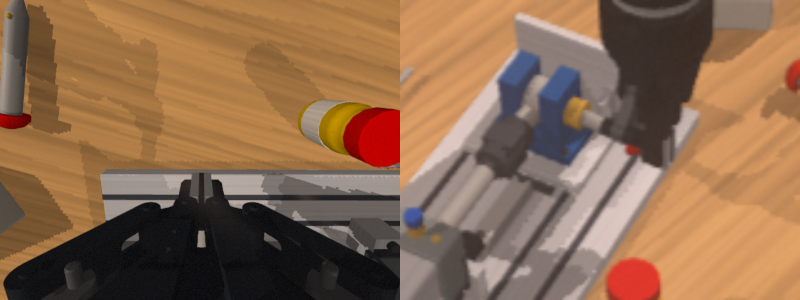

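The scene crop shows the fingers against the red head at (632,150), with an 11 N reading. I push on in small steps.

Request:
move_arm:
  motion:
    - [0,[-0.003,0,0],0]
    - [0,[-0.006,0,0],0]
    - [0,[-0.009,0,0],0]
    - [0,[-0.012,0,0],0]
    - [0,[-0.015,0,0],0]

```text
time: 9.35
tcp_pos: [0.5539, -0.024, 0.0692]
eef_rot: [0.001, 0.99, 0.142, 0.011]
ft_force: [14.6, 6.8, 6.3]
finger_gap: 0.001
gripper_force: 8.6
```

```bash
python3 m.py
```

```text
t 9.35 tcp station [90.5 62.9 69.2] shift [-90.8  49.6   0.5] turn -1.5668 tilt [ 0.  0. -1.] F [15.9  2.5  6.3] gap 0.001 gf 8.6
wrist yoke 12 [[ 82.3  65.8 111.8]
 [ 94.3  74.9 114.9]
 [100.8  86.5 115.9]]
head [[ 82.7   4.4 116.8]
 [100.   66.9 156.3]
 [108.5 111.8 163.7]]
top yoke 284 [[-24.5  48.3 106.8]
 [ -9.8  64.3 110.6]
 [ 23.8  81.2 114.4]]
eye 116 [[ -3.1  27.1  87.1]
 [  1.   55.6  97. ]
 [  4.7  81.4 103.4]
 [  4.8 114.6 104. ]]
```

Request:
move_arm:
  motion:
    - [0,[-0.003,-0.001,0.001],0]
    - [0,[-0.006,-0.001,0.002],0]
    - [0,[-0.009,-0.001,0.002],0]
    - [0,[-0.009,-0.001,0.002],0]
    - [0,[-0.009,-0.001,0.002],0]

```text
time: 10.07
tcp_pos: [0.5336, -0.0266, 0.063]
eef_rot: [-0.0, 0.99, 0.142, -0.001]
ft_force: [0.3, 1.0, -0.3]
finger_gap: -0.004
gripper_force: 0.0
```

```bash
python3 -c "
from h import *
rel(58,65,66);print(bot.get_state()['moment'])
for n in ['top','scene']:
    im,d=bot.snapshot(n);cv2.imwrite(f'pics/{n}5.png',im[:,:,::-1])
b=cv2.imread('pics/scene5.png')[190:280,220:340];a=cv2.imread('pics/top5.png')[235:325,310:430]
cv2.imwrite('pics/c5.png',np.hstack([cv2.resize(a,(400,300)),cv2.resize(b,(400,300))]))
"
```

```text
t 10.07 tcp station [70.3 66.1 63. ] shift [-12.3   1.   -3. ] turn -1.566 tilt [-0.001  0.    -1.   ] F [ 0.5  0.9 -0.3] gap -0.004 gf 0.0
[ 0.03964075 -0.02837827 -0.0346724 ]
```

View pics/c5.png

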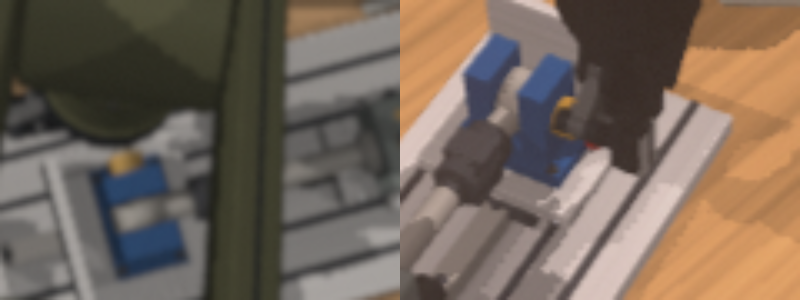

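The scene crop shows the red head at about (590,145), close to the bush at (563,118) and still in front of the fingers, so the pin has moved in freely. I push on towards home.

Request:
move_arm:
  motion:
    - [0,[-0.003,0.001,-0.003],0]
    - [0,[-0.006,0.001,-0.003],0]
    - [0,[-0.009,0.001,-0.003],0]
    - [0,[-0.012,0.001,-0.003],0]
    - [0,[-0.014,0.001,-0.003],0]

```text
time: 10.8
tcp_pos: [0.5231, -0.031, 0.0668]
eef_rot: [-0.0, 0.99, 0.142, 0.002]
ft_force: [5.7, 4.5, -1.9]
finger_gap: -0.001
gripper_force: 3.5
```

```bash
python3 -c "
from h import *
rel(58,65,66)"
```

```text
t 10.8 tcp station [58.9 64.7 66.8] shift [-0.9 -0.3  0.8] turn -1.5666 tilt [ 0.004  0.001 -1.   ] F [ 6.8  2.8 -1.9] gap -0.001 gf 3.5
```

Request:
move_arm:
  motion:
    - [0,[-0.003,0,0],0]
    - [0,[-0.006,0,0],0]
    - [0,[-0.009,0,0],0]
    - [0,[-0.012,0,0],0]
    - [0,[-0.012,0,0],0]

```text
time: 11.42
tcp_pos: [0.5236, -0.0331, 0.0691]
eef_rot: [0.001, 0.99, 0.141, 0.013]
ft_force: [22.0, 12.0, -8.4]
finger_gap: 0.001
gripper_force: 12.4
```

```bash
python3 -c "
from h import *
rel(58,65,66)"
```

```text
t 11.43 tcp station [58.9 62.6 69.1] shift [-1.  -2.4  3.1] turn -1.5686 tilt [ 0.027  0.003 -1.   ] F [24.5  5.4 -8.4] gap 0.001 gf 12.4
```

It stalled firmly at the expected home position. I back off, lift and look.

Request:
move_arm:
  motion:
    - [0,[0.02,0,0],0]
    - [0,[0.04,0,0],0]
    - [0,[0.05,0,-0.03],-0.15]
    - [0,[0.06,0.0,-0.08],-0.32]
    - [0,[0.07,0,-0.12],-0.5]

```text
time: 12.05
tcp_pos: [0.5765, -0.015, 0.1877]
eef_rot: [0.0, 0.923, 0.385, -0.0]
ft_force: [0.4, -0.4, -0.3]
finger_gap: 0.002
gripper_force: 0.0
```

Request:
move_arm:
  motion:
    - [0,[0.03,0,0],-0.17]
    - [0,[0.06,0,0],-0.34]
    - [0,[0.09,0,0],-0.52]
    - [0,[0.1,0,0],-0.7]
    - [0,[0.1,0,0],-0.88]

```text
time: 12.68
tcp_pos: [0.6473, 0.0564, 0.1856]
eef_rot: [-0.0, 0.67, 0.742, -0.001]
ft_force: [-0.7, -1.2, 0.7]
finger_gap: 0.002
gripper_force: 0.0
```

```bash
python3 m.py; python3 -c "
from h import *
rel(0,160,170)
im,d=bot.snapshot('scene');cv2.imwrite('pics/scene6.png',im[:,:,::-1])
b=cv2.imread('pics/scene6.png')[180:270,220:340];a=cv2.imread('pics/top_last.png')[235:325,310:430]
cv2.imwrite('pics/c6.png',np.hstack([cv2.resize(a,(400,300)),cv2.resize(b,(400,300))]))
"
```

```text
t 12.68 tcp station [202.5 114.3 185.6] shift [-135.7 -181.1  118.9] turn -0.1786 tilt [-0. -0. -1.] F [-1.  -0.9  0.7] gap 0.002 gf 0.0
wrist yoke 2239 [[-22.4  46.8 105.4]
 [ -6.5  64.2 109.6]
 [ 26.9  80.1 110.9]]
eye 505 [[ -3.1  21.1  80.9]
 [  0.3  68.5  96.4]
 [  4.6 113.2 101.6]
 [  4.8 113.5 103.8]]
head [[39.3 55.8 79.1]
 [44.8 66.  89.1]
 [48.8 73.9 94.5]]
top yoke 281 [[-24.4  47.9 106.8]
 [ -9.4  63.9 110.6]
 [ 24.   80.5 114.7]]
eye 209 [[ -3.1 -19.2  89.3]
 [  0.9  31.4  97.5]
 [  4.7  79.6 102.3]
 [  4.8  81.4 103.2]]
head [[38.8 57.6 90.5]
 [41.6 64.6 93.5]
 [44.8 71.4 96.6]]
t 12.78 tcp station [201.8 113.9 185.7] shift [   8.2 -206.8   16.1] turn -0.1848 tilt [-0.002 -0.    -1.   ] F [0.2 1.1 0.5] gap 0.001 gf 0.0
```

View pics/c6.png

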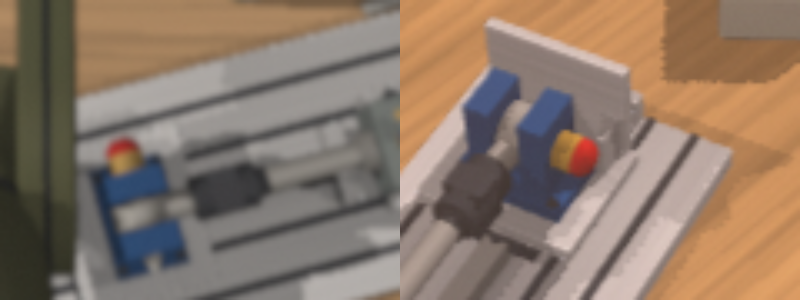

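The pin is home: the red head sits on the brass bush (scene crop (585,157)) and the nose sticks out of the far ear (top crop (152,265)). Crown measured at x ≈ 48. Next I go behind the pusher plate.

Request:
move_arm:
  motion:
    - [0,[0,-0.045,0],-0.04]
    - [0,[0,-0.09,0],-0.08]
    - [0,[0,-0.14,0],-0.12]
    - [0,[-0.001,-0.185,0],-0.16]
    - [0,[-0.001,-0.205,0.01],-0.185]

```text
time: 13.45
tcp_pos: [0.4403, 0.0349, 0.1766]
eef_rot: [-0.0, 0.603, 0.798, -0.0]
ft_force: [0.0, 0.4, 0.8]
finger_gap: -0.001
gripper_force: 0.0
```

```bash
python3 -c "
from h import *
rel(1,145,76)
s=np.load('st.npz')
im,d=bot.snapshot('scene');q=cloud('scene',d)*1000
S=np.stack([(q[...,:2]-s['O'])@s['x'],(q[...,:2]-s['O'])@s['y'],q[...,2]],-1)
m=(np.abs(S[...,0])<40)&(S[...,1]>122)&(S[...,1]<175)&(S[...,2]<140);print(m.sum(),np.percentile(S[m][:,2],[50,99]) if m.any() else '')
"
```

```text
t 13.45 tcp station [ -2.4 151.  176.6] shift [ -6.    3.5 100.6] turn -0.0039 tilt [-0.001 -0.    -1.   ] F [0.1 0.3 0.8] gap -0.001 gf 0.0
129 [15.24710144 37.68657248]
```

Request:
move_arm:
  motion:
    - [0,[0,0.002,0.03],0]
    - [0,[0,0.003,0.06],0]
    - [0,[0,0.003,0.085],0]
    - [0,[0,0.003,0.1],0]
    - [0,[-0.01,0.003,0.1],0]

```text
time: 14.12
tcp_pos: [0.4484, 0.0264, 0.0754]
eef_rot: [-0.001, 0.602, 0.798, -0.001]
ft_force: [0.2, -0.6, 0.6]
finger_gap: -0.001
gripper_force: 0.0
```

Request:
move_arm:
  motion:
    - [0,[-0.006,0,0],0]
    - [0,[-0.012,0,0],0]
    - [0,[-0.018,0,0],0]
    - [0,[-0.024,0,0],0]
    - [0,[-0.03,0,0],0]

```text
time: 14.75
tcp_pos: [0.4577, -0.0013, 0.077]
eef_rot: [-0.0, 0.602, 0.798, 0.001]
ft_force: [-0.3, 6.3, 3.8]
finger_gap: 0.0
gripper_force: 3.4
```

```bash
python3 -c "
from h import *
rel(1,61,76)"
```

```text
t 14.75 tcp station [  4.3 111.4  77. ] shift [-50.4  -3.2   0.9] turn -0.0023 tilt [ 0.001  0.003 -1.   ] F [1.5 6.1 3.8] gap 0.0 gf 3.4
```

Request:
move_arm:
  motion:
    - [0,[-0.006,-0.002,0],0]
    - [0,[-0.012,-0.002,0],0]
    - [0,[-0.018,-0.002,0],0]
    - [0,[-0.024,-0.002,0],0]
    - [0,[-0.03,-0.002,0],0]

```text
time: 15.38
tcp_pos: [0.4654, -0.0305, 0.0771]
eef_rot: [0.001, 0.602, 0.798, 0.002]
ft_force: [2.3, 8.6, 1.2]
finger_gap: -0.002
gripper_force: 3.4
```

Request:
move_arm:
  motion:
    - [0,[-0.004,0,0],0]
    - [0,[-0.008,0,0],0]
    - [0,[-0.012,0,0],0]
    - [0,[-0.016,0,0],0]
    - [0,[-0.018,0,0],0]

```text
time: 16.0
tcp_pos: [0.4703, -0.0479, 0.0771]
eef_rot: [0.001, 0.602, 0.798, 0.002]
ft_force: [3.1, 7.7, 1.5]
finger_gap: -0.007
gripper_force: 3.1
```

```bash
python3 -c "
from h import *
rel(1,61,76)"
```

```text
t 16.0 tcp station [ 3.6 63.  77.1] shift [-2.  -2.6  1.1] turn -0.0023 tilt [ 0.004  0.002 -1.   ] F [5.1 6.6 1.5] gap -0.007 gf 3.1
```

Request:
move_arm:
  motion:
    - [0,[-0.003,0,0],0]
    - [0,[-0.006,0,0],0]
    - [0,[-0.009,0,0],0]
    - [0,[-0.011,0,0],0]
    - [0,[-0.012,0,0],0]

```text
time: 16.62
tcp_pos: [0.4711, -0.051, 0.0772]
eef_rot: [-0.005, 0.604, 0.797, 0.007]
ft_force: [0.9, 41.2, 11.8]
finger_gap: 0.006
gripper_force: 19.7
```

```bash
python3 -c "
from h import *
rel(1,61,76)"
```

```text
t 16.62 tcp station [ 3.5 59.9 77.2] shift [ 1.1 -2.5  1.2] turn -0.0074 tilt [-0.     0.017 -1.   ] F [12.3 39.3 11.8] gap 0.006 gf 19.7
```

The carriage is against its stop (39 N at y ≈ 60). I back off and verify.

Request:
move_arm:
  motion:
    - [0,[0.012,0,0],0]
    - [0,[0.035,0,0],0]
    - [0,[0.06,0,-0.02],0]
    - [0,[0.07,0,-0.07],0]
    - [0,[0.08,0,-0.12],0]

```text
time: 17.25
tcp_pos: [0.4493, 0.0164, 0.1976]
eef_rot: [-0.0, 0.602, 0.799, -0.0]
ft_force: [0.5, -0.2, -0.5]
finger_gap: 0.001
gripper_force: 0.0
```

Request:
move_arm:
  motion:
    - [0,[0.03,0,0],0]
    - [0,[0.06,0,0],0]
    - [0,[0.09,0.0,0],0]
    - [0,[0.12,0,0],0]
    - [0,[0.12,0,0],0]

```text
time: 17.88
tcp_pos: [0.4163, 0.1325, 0.1966]
eef_rot: [0.0, 0.601, 0.8, 0.0]
ft_force: [0.4, -0.4, -0.6]
finger_gap: -0.004
gripper_force: 0.0
```

```bash
python3 m.py; python3 -c "
from h import *
z=np.load('top0.npz');d0=z['d']
im,d=bot.snapshot('top')
for q in ['brick','oiler','driver','spanner']:
    for r in bot.recognise(q,'top')[:1]: print(q,np.round(r['xy']),P('top',r['xy'],d).round(3))
im,d=bot.snapshot('scene');b=im[150:420,90:450,::-1]
cv2.imwrite('pics/s7.png',cv2.resize(b,(800,600)))"
```

```text
t 17.88 tcp station [  1.6 251.4 196.6] shift [-238.4   -2.   129.6] turn 0.0019 tilt [ 0. -0. -1.] F [ 0.3 -0.5 -0.6] gap -0.004 gf 0.0
top yoke 268 [[-23.9 -15.6 107. ]
 [ -9.8   0.2 110.6]
 [ 23.7  17.  114. ]]
eye 83 [[ -3.1 -19.   84.3]
 [  0.9   2.   98.1]
 [  4.7  50.  103.2]
 [  4.8  50.1 103.5]]
head [[39.1 -6.9 89.4]
 [41.4  0.9 93. ]
 [44.4  8.2 96.4]]
oiler [384. 220.] [ 0.629 -0.114  0.084]
driver [417. 355.] [ 0.356 -0.186  0.024]
spanner [454. 223.] [ 0.641 -0.276  0.004]
```

View pics/s7.png

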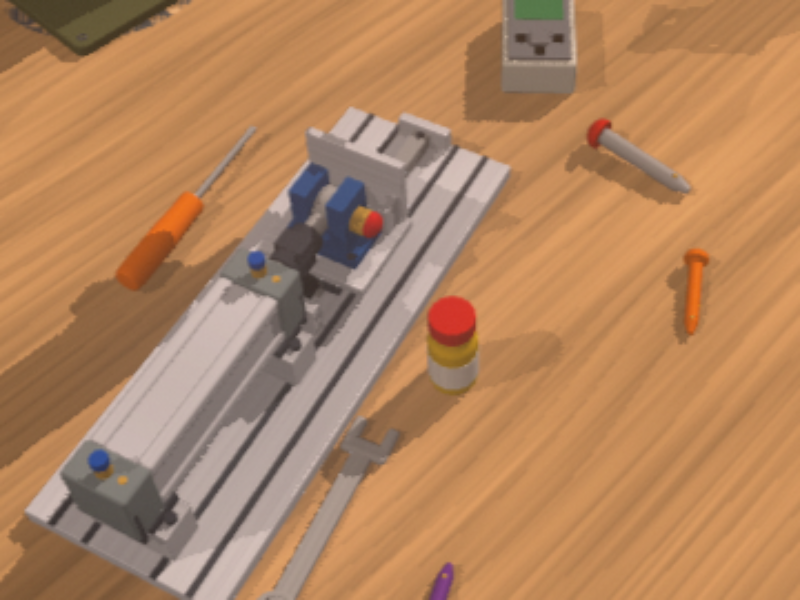

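The yoke is at y ≈ 0 and the head sits on the bush at (370,222). The coupler is close to the cylinder with the rod in, and the other things are undisturbed. I hand the job in.

```bash
python3 -c "
from bench import bot
print(bot.finish_job())"
```

```text
the job is handed in; nothing more can be done
None
```

The job is handed in: the pin is home through both ears and the eye with its head on the brass bush, the coupled carriage is back against its stop, and the tools and other things look undisturbed (about 18 s of the 56 s used).

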